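# Pack the burnishers in the tool tote and hold it up

### The arm

A 6-joint arm with a two-finger parallel gripper is mounted at the origin on the work surface. World frame = base frame: x ahead of the robot, y to its left, z up, the work surface at z = 0. Lengths are in m, angles in rad, forces in N, time in s.
With the tool pointing down it reaches from about 0.25 to 0.725 m from the base axis. Payload 4 kg.
Tool frame: the origin (TCP) lies at the very end of the fingers, on their centre line; the grasp point (between the pads) lies 19 mm behind it; z points along the fingers, y is the line along which they close (so a half turn about z gives the same grasp; the last joint's range is limited). The gripper opens to 85 mm and grips with 20 to 120 N. Pads are 22 mm wide; open, the fingers measure 114 mm over their backs; the gripper's body (76 mm by 85 mm) begins 54 mm behind the grasp point. The pads swing forward as they close: fully open they stand 13 mm farther back than shut.
Start: joints at [1.137, 0.241, 0.005, 1.335, 0, 1.571], TCP at [0.21, 0.454, 0.231] pointing down, gripper open.
Joint ranges: [-2.72, 2.72], [-1.05, 1.87], [-1.09, 1.28], [-1.99, 2.15], [-1.42, 1.44], [-3.14, 3.14]. Speed limits (rad/s): [2.79, 2.79, 3.14, 3.14, 3.14, 3.14].

### API

Orientations are given as a unit quaternion [x, y, z, w].
In Python, from workcell import monitor, viewer, job gives the robot as it stands.
- The arm moves only by the tool arm_command, never from a script. Its argument "increments" is a list of rows, each an object of numbers: "dx", "dy", "dz": the shift along the tool's x, y, z in cm; "wx", "wy", "wz": the turn, a rotation vector about the tool's x, y, z in rad; "grip": the finger opening in cm, from 0 to 8.54. In form: [{"dx": .., "dy": .., "dz": .., "wx": .., "wy": .., "wz": .., "grip": ..}, ...]. A call has 1 to 10 rows; each row is the pose to reach, as a shift and turn from the pose commanded when the call began, along the tool's axes at that moment; what a row does not reach only later rows make up. A row lasts 1/10 s, in which the tool goes at most 50 mm and 8.59 degrees, less where a joint would pass 70% of its speed; a pose out of reach is approached as far as the arm can. A call with a gripper value outside its range is refused whole. The fingers move at their own pace and stop on an object; the grip force is fixed at half the most. Time passes only in rows, so rows that repeat a pose let the fingers close. It gives the time, the measured TCP pose, the force, the opening and the grip force at its end, in the units of the state.
- monitor.get_obs(): the state, without advancing time (a new reading comes with each control period).
- viewer.camera(name): name is "side" or "top" or "wrist"; returns (picture, depth): 480x640x3 uint8, red, green, blue; 480x640 float32, m along the optical axis (not along the pixel's ray), 0 where there is no reading.
- viewer.get_calibration(name): a dict with "fovy" (degrees; the focal length in pixels is half the picture's height over the tangent of half this angle, whatever the lens; pixels are square), "cx", "cy" (the principal point, pixels), "view" (4x4, takes a point from world to camera coordinates). Camera axes: x right, y up, looking along -z (the intrinsics and any distortion apply to the point x, -y, -z); pixel columns grow to the right and rows downward; lengths in m; the calibration is good to about 2 mm. The wrist camera is an equidistant fisheye: a pixel r from the principal point sees the ray r / f radians off the axis. A picture is of the moment at which its call begins: read the wrist's pose just before it. get_calibration takes no time and is no camera call; for the wrist camera it gives the pose at the moment of the call.
- job.job_done(): hands the job in; it is judged then, once.
The state is a dict: "clock": time; "joint_pos": joint angles; "joint_vel": joint speeds; "tau": joint torques, N m; "eef_pos": TCP position; "tool_rot": TCP orientation; "ft_force": force on the tool from outside, world axes, zero at the start; "ft_torque": the same for the moment, N m; "grip_width": finger opening in m; "grasp_force": force on a finger pad.
Only numpy, scipy, OpenCV 4.12 (cv2) and the standard library are available. Lean on these libraries where they do the work, as an engineer would, in place of code of your own. Each camera call takes 0.05 s, during which the arm holds its last target. There are 200 camera calls.

### The job

Take the two horn burnishers out of the bench block and stand one in each of the tool tote's two bored sockets, foot down and fully home. Then take the tote by the middle of its bar handle, lift it straight up about 10 cm clear of the tiles and finish holding it there, level and steady, for me to take from you. Leave the awl in the block and leave the other things on the shelf where they are.

Things in the scene. Friction and masses are not known exactly. Their poses are not given: they have to be found in the camera images.
- tote: Loose open wooden tool tote, 0.4 to 0.65 kg, balanced about its centre: base 130 (x) by 250 (y) by 10 mm, gable ends 10 mm thick at both y ends rising to z 128 mm, side slats to z 40 mm, a bar handle over the middle along y, and two bored socket blocks (44 mm square, tops at z 68 mm) in diagonal corners. Origin: centre of the underside; z up.
- tote_handle (a point): Centre of the tote's bar handle: a wooden bar 18 mm wide (tote x), 24 mm high, 230 mm long (tote y), centred 112 mm above the tote's underside; nothing lies between it and the base board.
- tote_socket_a (a point): Centre of the flat floor of one socket bore (tote x -34, y +88, z 18 mm). The bore is upright, 21 mm wide and 50 mm deep with a 2.5 mm chamfer: its mouth is 50 mm above this point.
- tote_socket_b (a point): The same for the other socket, in the diagonal corner (tote x +34, y -88, z 18 mm). Either burnisher may go in either socket.
- tool_block: Fixed hardwood bench block 60 mm (x) by 176 mm (y) by 50 mm high with three upright bores in a row along y (y -55, 0, +55 mm), each 21 mm wide and 40 mm deep. Holds the two burnishers and the awl, in any order. Origin: centre of the underside.
- burnisher_a: One of two alike horn burnishers: loose round polished dark horn rod 165 mm long, 40 to 65 g, standing upright in the block. From its foot: shaft 17 mm diameter (tapering to 12 mm in the last 7 mm) up to 92 mm, widening to a 20 mm thick parallel grip from 104 to 157 mm. Origin: centre of the foot; z along the rod to its grip end.
- burnisher_b: The other horn burnisher, the same in every way.
- awl: Stitching awl with a turned pale wooden handle 74 mm high, 32 mm at its widest, standing point down in the block on its flat shoulder. Not to be moved. Origin: centre of the shoulder, on the block's top.
- ring_gauge: Loose steel ball gauge lying flat: ring 86 mm across, 7 mm high, with a 12 mm wide flat handle reaching to 112 mm from the ring's centre along its +y. Bystander near the block. Origin: ring centre, underside.
- spool: Loose wooden spool of thread standing upright, 48 mm diameter, 55 mm high. Bystander near the block. Origin: centre of the underside.
- wax: Loose round cake of wax, 56 mm diameter, 22 mm high. Bystander near the tote. Origin: centre of the underside.
- iron_cup: Loose heavy iron hemisphere cup, 92 mm across and 46 mm high, with a finished 72 mm ball seated in it, top at 82 mm. Bystander near the tote. Origin: centre of the underside.
There are look-alikes about, which are no part of the job. Leave any red look-alike of the burnisher_a alone.

How it is judged:
On the way:
1. both burnishers stand fully home in the tote's sockets, one in each, let go, with the tote still on the tiles ((((distance between burnisher_a and tote_socket_a below 0.012 m and angle between the z axis of burnisher_a and the z axis of tote, either way round below 0.17 rad) and (distance between burnisher_b and tote_socket_b below 0.012 m and angle between the z axis of burnisher_b and the z axis of tote, either way round below 0.17 rad)) or ((distance between burnisher_a and tote_socket_b below 0.012 m and angle between the z axis of burnisher_a and the z axis of tote, either way round below 0.17 rad) and (distance between burnisher_b and tote_socket_a below 0.012 m and angle between the z axis of burnisher_b and the z axis of tote, either way round below 0.17 rad))) and contact force between the fingers and burnisher_a below 0.3 N and contact force between the fingers and burnisher_b below 0.3 N and height (world z) of tote below 0.01 m), for 0.2 s.
At the end, for the whole second after the job is handed in: Tote gripped within 45 mm of its handle middle, underside 60 to 150 mm up and within 160 mm of its start, tilt under 0.1 rad, under 0.03 m/s and 0.15 rad/s, touching only gripper and load; a burnisher in each socket, foot within 12 mm of the floor centre, in line within 0.17 rad, untouched (height (world z) of tote between 0.06 and 0.15 m and distance of tote from where it was at the start of the episode below 0.16 m and angle between tote's own z axis and vertical below 0.1 rad and linear speed of tote below 0.03 m/s and angular speed of tote below 0.15 rad/s and contact force between the fingers and tote above 2 N and distance between the grasp point and tote_handle below 0.045 m and contact force between tote and awl below 0.3 N and contact force between tote and ring_gauge below 0.3 N and contact force between tote and spool below 0.3 N and contact force between tote and wax below 0.3 N and contact force between tote and iron_cup below 0.3 N and contact force between tote and tool_block below 0.3 N and (((distance between burnisher_a and tote_socket_a below 0.012 m and angle between the z axis of burnisher_a and the z axis of tote, either way round below 0.17 rad) and (distance between burnisher_b and tote_socket_b below 0.012 m and angle between the z axis of burnisher_b and the z axis of tote, either way round below 0.17 rad)) or ((distance between burnisher_a and tote_socket_b below 0.012 m and angle between the z axis of burnisher_a and the z axis of tote, either way round below 0.17 rad) and (distance between burnisher_b and tote_socket_a below 0.012 m and angle between the z axis of burnisher_b and the z axis of tote, either way round below 0.17 rad))) and contact force between the fingers and burnisher_a below 0.3 N and contact force between the fingers and burnisher_b below 0.3 N); the arm keeps its last pose, push and grip.
It fails at once if the awl is moved more than 30 mm (distance of awl from where it was at the start of the episode above 0.03 m).
It fails at once if the ring gauge, spool, wax cake or iron cup is moved more than 30 mm (distance of any of ring_gauge, spool, wax, iron_cup from where it was at the start of the episode above 0.03 m).
It fails at once if the tote is tipped more than 0.35 rad (angle between tote's own z axis and vertical above 0.35 rad).
It also fails if it takes over 72 s, if anything falls off the work surface, if the arm or the gripper's body presses on something with over 40 N, if the wrist force passes 120 N, or if a joint passes its speed limit or range.

## Working session

There is one attempt and no reset: what is moved stays moved. The work goes in short steps, Python scripts to look and compute and a tool call to move; the robot and the scene stay as the last step left them, time stands still between calls to the robot, and variables do not carry over. Pictures are saved under pics/ and viewed, at most 10 in all, crops included, and the job is handed in when it is done.

Besides the shell and the picture viewer there is one more tool, called as name(argument=value, ...) on one line, values as JSON. arm_command: Moves the arm, as the interface text tells. Its arguments: {"type":"object","properties":{"increments":{"type":"array","items":{"type":"object","properties":{"dx":{"type":"number"},"dy":{"type":"number"},"dz":{"type":"number"},"wx":{"type":"number"},"wy":{"type":"number"},"wz":{"type":"number"},"grip":{"type":"number"}}}}},"required":["increments"]}

```bash
mkdir -p pics; ls
cat > h.py <<'E'
import numpy as np, cv2
from workcell import monitor, viewer, job
def snap(n, tag):
    c=viewer.get_calibration(n); p,d=viewer.camera(n)
    np.savez(f'pics/{n}_{tag}.npz',p=p,d=d,view=c['view'],k=[c['fovy'],c['cx'],c['cy']])
    cv2.imwrite(f'pics/{n}_{tag}.png',p[:,:,::-1])
    return p,d,c
def load(n,tag):
    z=np.load(f'pics/{n}_{tag}.npz'); k=z['k']
    return z['p'],z['d'],dict(fovy=k[0],cx=k[1],cy=k[2],view=z['view'])
E
python3 - <<'E'
from h import *
for n in('top','side','wrist'):
    p,d,c=snap(n,'0'); print(n,{k:np.round(v,4).tolist() for k,v in c.items() if not isinstance(v,str)})
o=monitor.get_obs(); print(o)
a=[cv2.imread(f'pics/{n}_0.png') for n in('top','side')]
E
```

```text
pics
top {'fovy': 42.401, 'cx': 318.3492, 'cy': 248.2987, 'view': [[0.0133, -0.9999, -0.0025, -0.0255], [0.994, 0.013, 0.1083, -0.5353], [-0.1083, -0.0039, 0.9941, -1.1259], [0.0, 0.0, 0.0, 1.0]]}
side {'fovy': 53.4403, 'cx': 315.9753, 'cy': 234.9712, 'view': [[0.6884, -0.7254, -0.0009, -0.373], [0.5055, 0.4788, 0.7178, -0.364], [-0.5202, -0.4946, 0.6962, -0.5414], [0.0, 0.0, 0.0, 1.0]]}
wrist {'fovy': 65.7065, 'cx': 319.8093, 'cy': 239.167, 'view': [[0.4207, 0.9072, -0.0009, -0.4988], [-0.8649, 0.4007, -0.3023, 0.0392], [-0.2739, 0.128, 0.9532, -0.3799], [0.0, 0.0, 0.0, 1.0]]}
{'clock': 0.15, 'joint_pos': array([1.13700578e+00, 2.41250428e-01, 4.03200102e-03, 1.33518280e+00,
       3.56437824e-05, 1.57081178e+00]), 'joint_vel': array([ 0.00127948, -0.00108194,  0.0033808 , -0.00015448,  0.00084691,
        0.0005897 ]), 'tau': array([-1.19208213e-03, -3.72634327e+01,  2.52638429e+01,  1.23115734e-02,
       -9.22929871e-05, -2.05761330e-05]), 'eef_pos': array([0.20994792, 0.45326469, 0.23061156]), 'tool_rot': array([ 2.15206171e-01,  9.76568308e-01, -7.79815555e-04, -1.90084590e-04]), 'ft_force': array([-0.4567115 ,  0.19328174, -0.47997309]), 'ft_torque': array([-0.02891833,  0.00236006,  0.03234904]), 'grasp_force': 0.0, 'grip_width': 0.08518837125569322}
```

View pics/top_0.png

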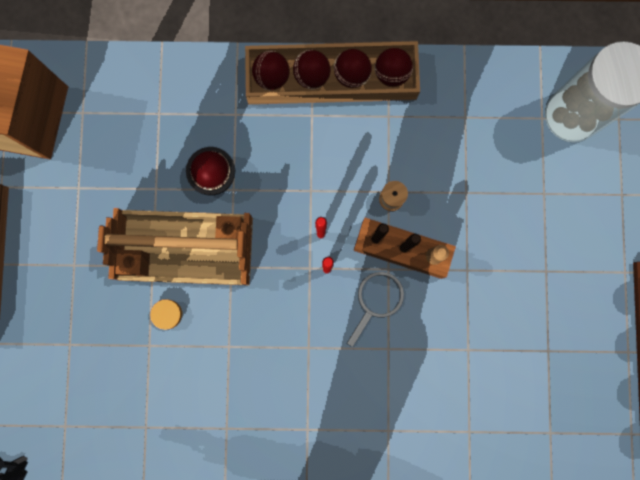

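View pics/side_0.png

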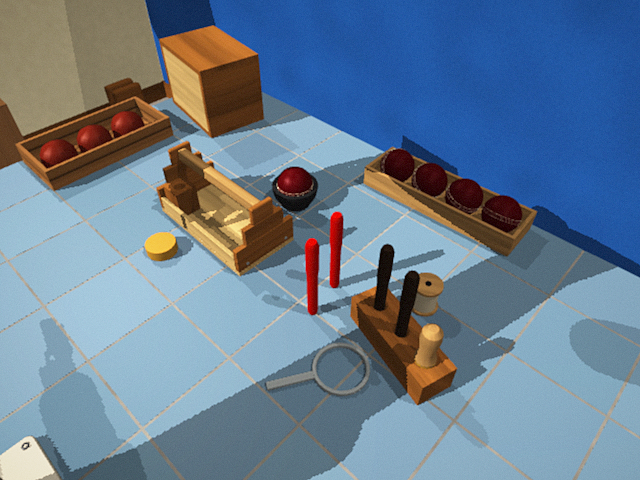

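The top view shows the tote at columns 100–250, rows 210–285. The block's black burnishers are at about (380,232) and (410,241), and the awl is at (440,255). Red look-alikes stand at (321,228) and (327,265), between tote and block. The side view confirms that both black rods are upright.

```bash
cat >> h.py <<'E'
def ray(c,u,v):  # world origin, direction (unit optical depth), pinhole
    f=240/np.tan(np.radians(c['fovy'])/2); V=np.array(c['view']); R=V[:3,:3]
    d=np.stack([(np.asarray(u)-c['cx'])/f,-(np.asarray(v)-c['cy'])/f,-np.ones(np.shape(u))],-1)
    return -R.T@V[:3,3], d@R
def cloud(n,tag):
    p,d,c=load(n,tag); v,u=np.mgrid[:480,:640]; o,r=ray(c,u,v)
    P=o+r*d[...,None]; P[d==0]=np.nan; return p,P,c
def plane(c,u,v,z):
    o,r=ray(c,u,v); return o+r*((z-o[2])/r[...,2])[...,None]
def tri(r1,r2):
    (a,d),(b,e)=r1,r2; t=np.linalg.lstsq(np.stack([d,-e],1),b-a,rcond=None)[0]
    p,q=a+t[0]*d,b+t[1]*e; return (p+q)/2,np.linalg.norm(p-q)
def hsv(p): return cv2.cvtColor(p,cv2.COLOR_RGB2HSV)
E
python3 - <<'E'
from h import *
np.set_printoptions(precision=4,suppress=True)
for n in('top','side'):
    p,P,c=cloud(n,'0'); h=hsv(p); z=P[...,2]; o,_=ray(c,0,0); print(n,'cam',o)
    M={'black':(h[...,2]<60)&(z>.06)&(z<.2),'red':((h[...,0]<5)|(h[...,0]>174))&(h[...,1]>200)&(h[...,2]>120)}
    for k,m in M.items():
        N,L,S,C=cv2.connectedComponentsWithStats(m.astype(np.uint8))
        for i in range(1,N):
            if S[i,4]<60: continue
            q=P[L==i]; q=q[np.isfinite(q[:,2])]
            t=q[q[:,2]>q[:,2].max()-.012]
            print(k,S[i],'top z',q[:,2].max(),'topmean',t.mean(0),'zmin',q[:,2].min(),'med',np.median(q,0))
    # tote box: points by region
    for k,(zl,zh) in {'block top':(.044,.056)}.items():
        m=(z>zl)&(z<zh)&(np.abs(P[...,0]-.5)<.2)&(h[...,0]<20)&(P[...,1]<-.0)&(P[...,1]>-.3)
        N,L,S,C=cv2.connectedComponentsWithStats(m.astype(np.uint8))
        i=1+np.argmax(S[1:,4]); q=P[L==i]; print(k,S[i],cv2.minAreaRect((q[:,:2]*1000).astype(np.float32)),np.median(q[:,2]))
    for zl,zh in((.06,.076),(.09,.14)):
        m=(z>zl)&(z<zh)&(P[...,0]>.25)&(P[...,0]<.55)&(P[...,1]<.45)&(P[...,1]>.05)
        N,L,S,C=cv2.connectedComponentsWithStats(m.astype(np.uint8))
        for i in range(1,N):
            if S[i,4]<100: continue
            q=P[L==i]; print('tote',zl,S[i],cv2.minAreaRect((q[:,:2]*1000).astype(np.float32)),np.median(q,0),q[:,2].max())
E
```

```text
top cam [ 0.4105 -0.023   1.1772]
black [336  49  35  32 836] top z 0.08427282219001486 topmean [ 0.8779 -0.0787  0.0759] zmin 0.060000873855256875 med [ 0.8744 -0.0781  0.071 ]
black [378  48  34  33 819] top z 0.08264748927617682 topmean [ 0.8807 -0.1563  0.0752] zmin 0.060031293648540984 med [ 0.8779 -0.1547  0.0713]
black [295  50  34  34 781] top z 0.08381765669580199 topmean [ 0.8743 -0.0005  0.0759] zmin 0.06001057082278538 med [ 0.8706 -0.0024  0.0716]
black [   9   52   47   99 2584] top z 0.16988869548183838 topmean [0.7772 0.4921 0.1623] zmin 0.06006643567651282 med [0.779  0.4919 0.1171]
black [253  52  35  33 756] top z 0.08373086389495232 topmean [0.8703 0.0748 0.0758] zmin 0.0600615642339446 med [0.8656 0.0735 0.0713]
black [191 151  36  32 492] top z 0.08494976289988321 topmean [0.687  0.1871 0.0769] zmin 0.060164601360055636 med [0.6863 0.1832 0.0708]
black [111 220   7  14  73] top z 0.09324888113529162 topmean [0.563  0.3493 0.0863] zmin 0.06005466154305128 med [0.5645 0.3495 0.0778]
black [373 223  16  19 194] top z 0.17880581013209984 topmean [ 0.5534 -0.124   0.
[... 2961 characters left out ...]
   0.1146]
block top [ 351  286  106  105 3283] ((537.0853271484375, -174.78164672851562), (176.83914184570312, 61.97831726074219), 72.71763610839844) 0.05145921730948422
tote 0.06 [156 167  40  33 599] ((507.6373291015625, 330.80712890625), (59.95720291137695, 78.27286529541016), 82.2171630859375) [0.5049 0.336  0.0686] 0.07589431611835429
tote 0.06 [232 223  41  30 269] ((507.8970947265625, 117.56278991699219), (10.850615501403809, 83.12928009033203), 88.26828002929688) [0.507  0.1141 0.0663] 0.07576200110097009
tote 0.09 [ 162  142  110   92 2114] ((519.3407592773438, 237.717041015625), (61.05184555053711, 252.5006866455078), 0.04561874270439148) [0.5271 0.2078 0.1215] 0.13159967728288968
```

```bash
cat >> h.py <<'E'
from scipy.spatial.transform import Rotation as Ro
def move(p,ang=None):
    """print tool-frame cm shift and rotvec to reach TCP p pointing down, tool y at ang (deg, world)"""
    o=monitor.get_obs(); R=Ro.from_quat(o['tool_rot'])
    d=R.inv().apply(np.array(p)-o['eef_pos'])*100
    w=np.zeros(3)
    if ang is not None:
        y=np.array([np.cos(np.radians(ang)),np.sin(np.radians(ang)),0]); z=np.array([0,0,-1.])
        w=(R.inv()*Ro.from_matrix(np.stack([np.cross(y,z),y,z],1))).as_rotvec()
    print('t',o['clock'],'pos',o['eef_pos'].round(4),'shift cm',d.round(2),'w',w.round(3),'F',o['ft_force'].round(1))
E
python3 - <<'E'
from h import *
c=load('wrist','0')[2];V=c['view'];o=-V[:3,:3].T@V[:3,3]; R=Ro.from_quat(monitor.get_obs()['tool_rot'])
print('cam in tool',R.inv().apply(o-monitor.get_obs()['eef_pos']),'look',R.inv().apply(-V[2,:3]))
p,P,c=cloud('top','0')
for u,v in((130,262),(229,226)): print(plane(c,np.array(u),np.array(v),.068))
move([.42,.237,.32],-1); move([.45,.0,.36],-10); move([.44,-.145,.33],-17.2)
E
```

```text
cam in tool [ 0.07728147 -0.00062302 -0.14289669] look [-3.02361263e-01  5.11890711e-04  9.53193267e-01]
[0.50212576 0.32008787 0.068     ]
[0.56986744 0.14369741 0.068     ]
t 0.15 pos [0.2099 0.4533 0.2306] shift cm [-28.15 -10.81  -8.92] w [-1.000e-03  1.000e-03  1.154e+00] F [-0.5  0.2 -0.5]
t 0.15 pos [0.2099 0.4533 0.2306] shift cm [-40.83 -31.06 -12.89] w [-1.000e-03  1.000e-03  1.312e+00] F [-0.5  0.2 -0.5]
t 0.15 pos [0.2099 0.4533 0.2306] shift cm [-46.02 -44.63  -9.87] w [-1.000e-03  1.000e-03  1.437e+00] F [-0.5  0.2 -0.5]
```

arm_command(increments=[{"dx":-38.9,"dy":-6.4,"dz":-10.9,"wz":1.154,"grip":8.5},{"dx":-38.9,"dy":-6.4,"dz":-10.9,"wz":1.154,"grip":8.5},{"dx":-38.9,"dy":-6.4,"dz":-10.9,"wz":1.154,"grip":8.5},{"dx":-38.9,"dy":-6.4,"dz":-10.9,"wz":1.154,"grip":8.5},{"dx":-38.9,"dy":-6.4,"dz":-10.9,"wz":1.154,"grip":8.5},{"dx":-38.9,"dy":-6.4,"dz":-10.9,"wz":1.154,"grip":8.5},{"dx":-38.9,"dy":-6.4,"dz":-10.9,"wz":1.154,"grip":8.5},{"dx":-38.9,"dy":-6.4,"dz":-10.9,"wz":1.154,"grip":8.5},{"dx":-38.9,"dy":-6.4,"dz":-10.9,"wz":1.154,"grip":8.5},{"dx":-38.9,"dy":-6.4,"dz":-10.9,"wz":1.154,"grip":8.5}])

```text
validation failed for argument at $.in...
```

Run:
```python
from h import *
snap('wrist','1'); move([.44,-.145,.33],-17.2); move([.536,-.165,.33],-17.2)
```

```text
t 0.2 pos [0.21   0.4533 0.2307] shift cm [-46.02 -44.64  -9.87] w [-1.000e-03  1.000e-03  1.437e+00] F [-1.3 -0.6 -0.2]
t 0.2 pos [0.21   0.4533 0.2307] shift cm [-55.57 -42.41  -9.87] w [-1.000e-03  1.000e-03  1.437e+00] F [-1.3 -0.6 -0.2]
```

View pics/wrist_1.png

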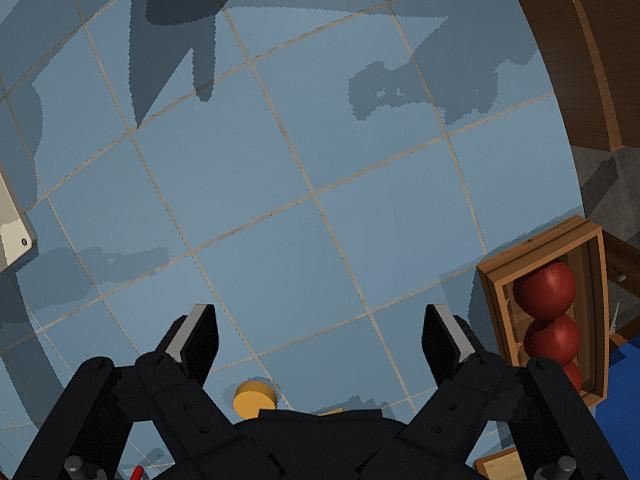

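The move was refused (argument validation) and time did not advance. This picture is still from the start pose: only tiles, wax and the gripper fingers (rows 300+), so nothing useful here. I'll retry with all fields present.

arm_command(increments=[{"dx":-5,"dy":-1,"dz":-1.5,"wx":0,"wy":0,"wz":0.15,"grip":8.5},{"dx":-10,"dy":-2,"dz":-3,"wx":0,"wy":0,"wz":0.3,"grip":8.5}])

```text
clock: 0.4
eef_pos: [0.2872, 0.3967, 0.2591]
tool_rot: [0.36, 0.933, -0.001, -0.0]
ft_force: [0.9, 0.6, 0.2]
grip_width: 0.0849
grasp_force: 0.0
```

Run:
```python
from h import *
move([.536,.232,.34],0)
```

```text
t 0.4 pos [0.2872 0.3967 0.2591] shift cm [-29.5    4.47  -8.09] w [-0.002  0.001  0.835] F [0.9 0.6 0.2]
```

arm_command(increments=[{"dx":-5,"dy":1,"dz":-1.5,"wx":0,"wy":0,"wz":0.15,"grip":8.5},{"dx":-9.5,"dy":1.5,"dz":-3,"wx":0,"wy":0,"wz":0.3,"grip":8.5},{"dx":-14,"dy":2,"dz":-4.5,"wx":0,"wy":0,"wz":0.45,"grip":8.5},{"dx":-18.5,"dy":3,"dz":-6,"wx":0,"wy":0,"wz":0.6,"grip":8.5},{"dx":-23,"dy":3.5,"dz":-8,"wx":0,"wy":0,"wz":0.7,"grip":8.5},{"dx":-27,"dy":4,"dz":-8,"wx":0,"wy":0,"wz":0.8,"grip":8.5},{"dx":-29,"dy":4.2,"dz":-8,"wx":0,"wy":0,"wz":0.825,"grip":8.5},{"dx":-29,"dy":4.2,"dz":-8,"wx":0,"wy":0,"wz":0.825,"grip":8.5},{"dx":-29,"dy":4.2,"dz":-8,"wx":0,"wy":0,"wz":0.825,"grip":8.5}])

```text
clock: 1.3
eef_pos: [0.531, 0.2338, 0.3389]
tool_rot: [0.703, 0.711, -0.001, -0.0]
ft_force: [-0.0, -0.5, -0.2]
grip_width: 0.0848
grasp_force: 0.0
```

Run:
```python
from h import *
snap('wrist','1'); move([.536,.232,.34],0); move([.536,-.165,.33],-17.2)
```

```text
t 1.35 pos [0.5305 0.2344 0.3392] shift cm [-0.24  0.55 -0.08] w [-0.001  0.     0.013] F [-0.2  0.3 -0.7]
t 1.35 pos [0.5305 0.2344 0.3392] shift cm [-39.94   0.05   0.92] w [-0.001  0.     0.313] F [-0.2  0.3 -0.7]
```

View pics/wrist_1.png

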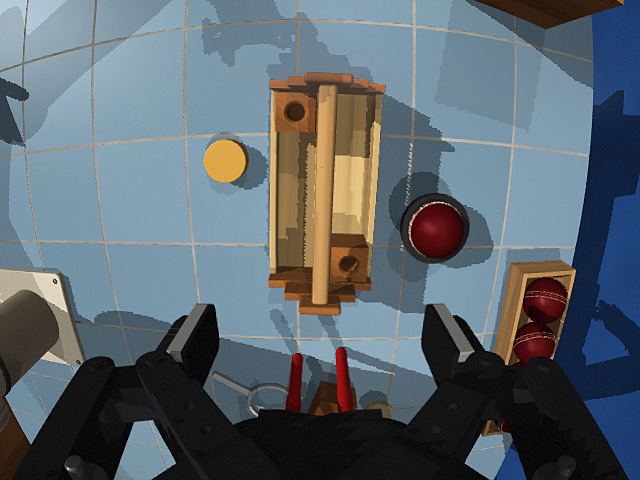

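The wrist view shows the tote from above, with socket bores at about (295,111) and (348,264) and the handle running along columns 318–336. The red rods are at (296,380) and (343,380). Next I measure the bores, handle and block.

```bash
cat >> h.py <<'E'
def wray(c,u,v):  # equidistant fisheye; dirs scaled to unit optical depth
    f=240/np.tan(np.radians(c['fovy'])/2); V=np.array(c['view']); R=V[:3,:3]
    x=(np.asarray(u,float)-c['cx'])/f; y=(np.asarray(v,float)-c['cy'])/f; r=np.hypot(x,y)+1e-9
    s=np.tan(r)/r; d=np.stack([x*s,-y*s,-np.ones(np.shape(r))],-1)
    return -R.T@V[:3,3], d@R
def wcloud(tag):
    p,d,c=load('wrist',tag); v,u=np.mgrid[:480,:640]; o,r=wray(c,u,v)
    P=o+r*d[...,None]; P[d==0]=np.nan; return p,P,c
def pl(r,z): o,d=r; return o+d*((z-o[2])/d[...,2])[...,None]
def bore(p,u,v,w=14,fr=.65):
    q=cv2.cvtColor(p,cv2.COLOR_RGB2GRAY)[v-w:v+w+1,u-w:u+w+1].astype(float)
    t=(np.percentile(q,85)+q.min())/2 if fr is None else fr*np.percentile(q,75)
    N,L,S,C=cv2.connectedComponentsWithStats((q<t).astype(np.uint8)); i=L[w,w] or 1+np.argmax(S[1:,4])
    return C[i]+[u-w,v-w],S[i]
E
python3 - <<'E'
from h import *
np.set_printoptions(precision=4,suppress=True)
p,P,c=wcloud('1'); pt,Pt,ct=cloud('top','0')
for (u,v),(a,b) in zip(((295,111),(348,264)),((130,262),(229,226))):
    for fr in (.55,None):
        m,S=bore(p,u,v,16,fr); mt,St=bore(pt,a,b,9,fr)
        X,g=tri(wray(c,*m),ray(ct,*mt))
        print(m,S,mt,St,'wrist pl',pl(wray(c,*m),.068),'top pl',pl(ray(ct,*mt),.068),'tri',X,g)
z=P[...,2]
# handle: z>.118, x within narrow
m=(z>.116)&(z<.135)&(P[...,1]>.135)&(P[...,1]<.335)&(abs(P[...,0]-.536)<.05)
q=P[m]; print('handle n',len(q),'z',np.median(q[:,2]),cv2.minAreaRect((q[:,:2]*1000).astype(np.float32)))
k=np.polyfit(q[:,1],q[:,0],1); print('handle x=',np.polyval(k,.232),'slope',k[0])
for zl,zh,n in((.06,.075,'sock'),(.03,.045,'slat'),(.118,.14,'top')):
    m=((z>zl)&(z<zh)&(abs(P[...,0]-.536)<.1)&(abs(P[...,1]-.232)<.16)).astype(np.uint8)
    N,L,S,C=cv2.connectedComponentsWithStats(m)
    for i in range(1,N):
        if S[i,4]>150: q=P[L==i]; print(n,S[i],cv2.minAreaRect((q[:,:2]*1000).astype(np.float32)),np.median(q,0))
E
```

```text
[294.3552 111.2966] [  5   7  21  19 290] [129.2105 259.2105] [ 6  4  5  6 19] wrist pl [0.5016 0.3261 0.068 ] top pl [0.5071 0.3217 0.068 ] tri [0.5044 0.3245 0.0649] 0.006955911096455196
[293.9277 111.2233] [  5   6  21  20 318] [128.2021 261.0106] [ 2  3 11 11 94] wrist pl [0.5011 0.3262 0.068 ] top pl [0.5039 0.3234 0.068 ] tri [0.5025 0.3254 0.0647] 0.0037361513671489307
[348.1415 263.0566] [  7   8  20  18 212] [226.8723 226.8085] [ 4  6  9 10 47] wrist pl [0.5653 0.1501 0.068 ] top pl [0.5683 0.1475 0.068 ] tri [0.5673 0.1483 0.0639] 0.003276091549509365
[349.6412 266.4181] [  7   6  23  27 354] [227.6393 227.3279] [  2   5  13  12 122] wrist pl [0.5673 0.1458 0.068 ] top pl [0.5674 0.1461 0.068 ] tri [0.5673 0.146  0.0686] 0.00011437680145814062
handle n 3464 z 0.12400860520803814 ((534.0606079101562, 234.8880157470703), (200.0687713623047, 18.19373893737793), 88.5616455078125)
handle x= 0.5340002909511805 slope 0.023319332803296747
sock [ 275   92   41   40 1279] ((502.265869140625, 325.93585205078125), (43.795692443847656, 44.019920349121094), 89.36219024658203) [0.5022 0.3264 0.0683]
sock [ 329  245   43   45 1372] ((570.1111450195312, 141.68089294433594), (58.48723220825195, 53.19757843017578), 88.33065032958984) [0.5662 0.1439 0.068 ]
sock [268 279  45   9 209] ((494.5029602050781, 118.41865539550781), (10.942620277404785, 55.14863967895508), 87.84614562988281) [0.496  0.1222 0.063 ]
slat [ 270   90   43  187 1420] ((495.3437805175781, 237.55116271972656), (230.85992431640625, 54.475929260253906), 89.51410675048828) [0.4743 0.2264 0.0401]
slat [ 331   93   52  186 1372] ((573.1563720703125, 235.96658325195312), (230.04798889160156, 52.73640060424805), 88.5276870727539) [0.5946 0.246  0.0401]
top [ 299   72   55  244 4935] ((534.6881103515625, 236.88877868652344), (250.27420043945312, 46.02540969848633), 88.72395324707031) [0.5344 0.2515 0.1242]
```

arm_command(increments=[{"dx":-4,"dy":0.5,"dz":0,"wx":0,"wy":0,"wz":0.08,"grip":8.5},{"dx":-8,"dy":1,"dz":0,"wx":0,"wy":0,"wz":0.16,"grip":8.5},{"dx":-12.5,"dy":1.5,"dz":0,"wx":0,"wy":0,"wz":0.24,"grip":8.5},{"dx":-17,"dy":1.5,"dz":0,"wx":0,"wy":0,"wz":0.31,"grip":8.5},{"dx":-21.5,"dy":1.5,"dz":0,"wx":0,"wy":0,"wz":0.313,"grip":8.5},{"dx":-26,"dy":1.5,"dz":0,"wx":0,"wy":0,"wz":0.313,"grip":8.5},{"dx":-29,"dy":1.5,"dz":0,"wx":0,"wy":0,"wz":0.313,"grip":8.5},{"dx":-29,"dy":1.5,"dz":0,"wx":0,"wy":0,"wz":0.313,"grip":8.5},{"dx":-29,"dy":1.5,"dz":0,"wx":0,"wy":0,"wz":0.313,"grip":8.5}])

```text
clock: 2.25
eef_pos: [0.5491, -0.0549, 0.3398]
tool_rot: [0.805, 0.593, 0.0, -0.0]
ft_force: [-0.8, -0.1, -0.0]
grip_width: 0.0849
grasp_force: 0.0
```

Run:
```python
from h import *
move([.545,-.15,.34],-17.2)
snap('wrist','2')
np.set_printoptions(precision=4,suppress=True)
p,P,c=wcloud('2'); h=hsv(p); z=P[...,2]
m=((h[...,2]<60)&(z>.14)&(z<.19)&(abs(P[...,0]-.54)<.06)&(P[...,1]<-.09)&(P[...,1]>-.25)).astype(np.uint8)
N,L,S,C=cv2.connectedComponentsWithStats(m)
for i in range(1,N):
    if S[i,4]>30:
        q=P[L==i]; t=q[q[:,2]>.172]; print(S[i],q[:,2].max(),'top disc',len(t),t.mean(0),cv2.minEnclosingCircle((t[:,:2]*1000).astype(np.float32)))
```

```text
t 2.25 pos [ 0.5491 -0.0549  0.3398] shift cm [-9.2   2.42 -0.03] w [-0.    -0.001 -0.   ] F [-0.8 -0.1 -0. ]
[335 261  22  31 534] 0.1769261400887731 top disc 221 [ 0.5542 -0.1217  0.1748] ((554.0504150390625, -122.51288604736328), 8.369157791137695)
[335 310  20  32 513] 0.1770804771844428 top disc 173 [ 0.5377 -0.1744  0.1747] ((537.45556640625, -174.8520965576172), 8.148980140686035)
```

View pics/wrist_2.png

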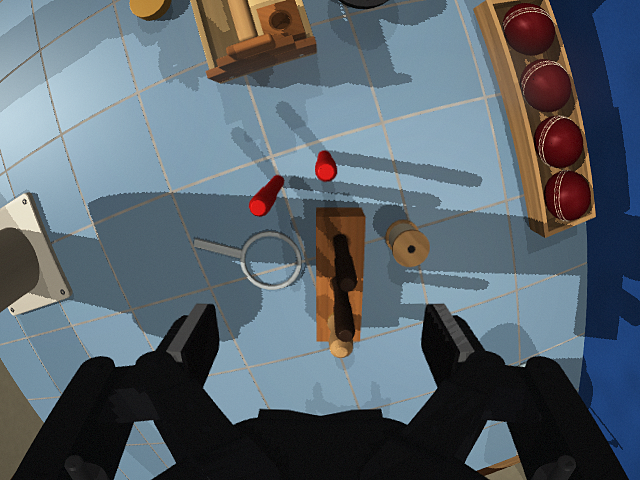

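Both rod tops come out at z≈0.175, at (0.554,-0.1225) and (0.5375,-0.175), which matches the block's bores. In this view the rods are at about (345,275) and (343,325). I'll take the first one.

arm_command(increments=[{"dx":-3.2,"dy":1.2,"dz":2,"wx":0,"wy":0,"wz":0,"grip":8.5},{"dx":-6.3,"dy":2.5,"dz":4,"wx":0,"wy":0,"wz":0,"grip":8.5},{"dx":-6.3,"dy":2.5,"dz":8,"wx":0,"wy":0,"wz":0,"grip":8.5},{"dx":-6.3,"dy":2.5,"dz":12,"wx":0,"wy":0,"wz":0,"grip":8.5},{"dx":-6.3,"dy":2.5,"dz":14.5,"wx":0,"wy":0,"wz":0,"grip":8.5},{"dx":-6.3,"dy":2.5,"dz":14.5,"wx":0,"wy":0,"wz":0,"grip":8.5},{"dx":-6.3,"dy":2.5,"dz":14.5,"wx":0,"wy":0,"wz":0,"grip":8.5}])

```text
clock: 3.0
eef_pos: [0.5551, -0.1217, 0.1951]
tool_rot: [0.804, 0.594, 0.0, -0.0]
ft_force: [0.2, 0.5, 0.9]
grip_width: 0.085
grasp_force: 0.0
```

Run:
```python
from h import *
move([.554,-.1225,.131],-17.2)
```

```text
t 3.0 pos [ 0.5551 -0.1217  0.1951] shift cm [-0.11 -0.08  6.41] w [-0.    -0.     0.002] F [0.2 0.5 0.9]
```

arm_command(increments=[{"dx":-0.1,"dy":-0.1,"dz":3,"wx":0,"wy":0,"wz":0,"grip":8.5},{"dx":-0.1,"dy":-0.1,"dz":6,"wx":0,"wy":0,"wz":0,"grip":8.5},{"dx":-0.1,"dy":-0.1,"dz":6.4,"wx":0,"wy":0,"wz":0,"grip":8.5},{"dx":-0.1,"dy":-0.1,"dz":6.4,"wx":0,"wy":0,"wz":0,"grip":8.5},{"dx":-0.1,"dy":-0.1,"dz":6.4,"wx":0,"wy":0,"wz":0,"grip":4},{"dx":-0.1,"dy":-0.1,"dz":6.4,"wx":0,"wy":0,"wz":0,"grip":2.5},{"dx":-0.1,"dy":-0.1,"dz":6.4,"wx":0,"wy":0,"wz":0,"grip":1},{"dx":-0.1,"dy":-0.1,"dz":6.4,"wx":0,"wy":0,"wz":0,"grip":0.5},{"dx":-0.1,"dy":-0.1,"dz":6.4,"wx":0,"wy":0,"wz":0,"grip":0.5},{"dx":-0.1,"dy":-0.1,"dz":6.4,"wx":0,"wy":0,"wz":0,"grip":0.5}])

```text
clock: 4.0
eef_pos: [0.5539, -0.1241, 0.1313]
tool_rot: [0.805, 0.593, 0.0, 0.0]
ft_force: [-0.8, 0.5, 4.8]
grip_width: 0.0186
grasp_force: 58.4
```

arm_command(increments=[{"dx":0,"dy":0,"dz":-2,"wx":0,"wy":0,"wz":0,"grip":0.5},{"dx":0,"dy":0,"dz":-4,"wx":0,"wy":0,"wz":0,"grip":0.5},{"dx":0,"dy":0,"dz":-7,"wx":0,"wy":0,"wz":0,"grip":0.5},{"dx":0,"dy":0,"dz":-10,"wx":0,"wy":0,"wz":0,"grip":0.5},{"dx":0,"dy":0,"dz":-14,"wx":0,"wy":0,"wz":0,"grip":0.5},{"dx":0,"dy":0,"dz":-18,"wx":0,"wy":0,"wz":0,"grip":0.5},{"dx":0,"dy":0,"dz":-20,"wx":0,"wy":0,"wz":0,"grip":0.5},{"dx":0,"dy":0,"dz":-20,"wx":0,"wy":0,"wz":0,"grip":0.5},{"dx":0,"dy":0,"dz":-20,"wx":0,"wy":0,"wz":0,"grip":0.5}])

```text
clock: 4.9
eef_pos: [0.5535, -0.124, 0.3297]
tool_rot: [0.805, 0.593, -0.0, -0.0]
ft_force: [-0.1, -0.2, -1.9]
grip_width: 0.0185
grasp_force: 58.8
```

```bash
cat >> h.py <<'E'
def rodinhand(tag,s=('side','top')):
    """black rod below TCP: axis points (x,y,z) at several heights from depth clouds"""
    o=monitor.get_obs(); e=o['eef_pos']
    for n in s:
        snap(n,tag); p,P,c=cloud(n,tag); m=(hsv(p)[...,2]<60)&(np.hypot(P[...,0]-e[0],P[...,1]-e[1])<.03)&(P[...,2]<e[2]-.015)&(P[...,2]>e[2]-.14)
        q=P[m]; cam,_=ray(c,0,0)
        if len(q)<30: print(n,'few',len(q)); continue
        print(n,len(q),'zmin',q[:,2].min())
        for zz in (-.11,-.09,-.06,-.03):
            s_=q[abs(q[:,2]-e[2]-zz)<.008]
            if len(s_)<8: continue
            # ray sideways offset: midline of silhouette, perpendicular to view direction
            d=(e-cam)[:2]; d/=np.linalg.norm(d); nrm=np.array([-d[1],d[0]]); t=(s_[:,:2]-e[:2])@nrm; f=(s_[:,:2]-e[:2])@d
            print('  dz',zz,'lateral mid',((t.min()+t.max())/2*1e3).round(2),'w',(np.ptp(t)*1e3).round(1),'front',(np.percentile(f,10)*1e3).round(1),'nrm',nrm.round(2))
E
python3 - <<'E'
from h import *
rodinhand('lift1'); move([.5665,.148,.331],-1.3)
E
```

```text
side 818 zmin 0.2103259698563717
  dz -0.11 lateral mid 1.02 w 15.1 front -7.4 nrm [-0.52  0.85]
  dz -0.09 lateral mid 1.03 w 15.3 front -7.5 nrm [-0.52  0.85]
  dz -0.06 lateral mid 0.95 w 15.4 front -7.3 nrm [-0.52  0.85]
  dz -0.03 lateral mid 1.14 w 16.5 front -7.3 nrm [-0.52  0.85]
top few 0
t 5.0 pos [ 0.5527 -0.1238  0.3283] shift cm [26.37 -6.75 -0.26] w [-0.004 -0.    -0.278] F [ 0.3  0.3 -0.9]
```

arm_command(increments=[{"dx":3,"dy":-0.8,"dz":-0.3,"wx":0,"wy":0,"wz":-0.03,"grip":0.5},{"dx":7,"dy":-1.8,"dz":-0.3,"wx":0,"wy":0,"wz":-0.08,"grip":0.5},{"dx":11,"dy":-2.8,"dz":-0.3,"wx":0,"wy":0,"wz":-0.13,"grip":0.5},{"dx":15,"dy":-3.9,"dz":-0.3,"wx":0,"wy":0,"wz":-0.18,"grip":0.5},{"dx":19,"dy":-4.9,"dz":-0.3,"wx":0,"wy":0,"wz":-0.22,"grip":0.5},{"dx":23,"dy":-5.9,"dz":-0.3,"wx":0,"wy":0,"wz":-0.26,"grip":0.5},{"dx":25.5,"dy":-6.5,"dz":-0.3,"wx":0,"wy":0,"wz":-0.278,"grip":0.5},{"dx":26.2,"dy":-6.7,"dz":-0.3,"wx":0,"wy":0,"wz":-0.278,"grip":0.5},{"dx":26.2,"dy":-6.7,"dz":-0.3,"wx":0,"wy":0,"wz":-0.278,"grip":0.5},{"dx":26.2,"dy":-6.7,"dz":-0.3,"wx":0,"wy":0,"wz":-0.278,"grip":0.5}])

```text
clock: 6.0
eef_pos: [0.5669, 0.1452, 0.3326]
tool_rot: [0.715, 0.699, -0.001, -0.0]
ft_force: [-0.2, -0.2, -0.8]
grip_width: 0.0183
grasp_force: 58.8
```

Run:
```python
from h import *
move([.566,.1465,.22],-1.3)
```

```text
t 6.0 pos [0.5669 0.1452 0.3326] shift cm [ 0.14 -0.07 11.26] w [-0.002  0.001 -0.001] F [-0.2 -0.2 -0.8]
```

arm_command(increments=[{"dx":0.1,"dy":-0.1,"dz":3,"wx":0,"wy":0,"wz":0,"grip":0.5},{"dx":0.1,"dy":-0.1,"dz":6,"wx":0,"wy":0,"wz":0,"grip":0.5},{"dx":0.1,"dy":-0.1,"dz":9,"wx":0,"wy":0,"wz":0,"grip":0.5},{"dx":0.1,"dy":-0.1,"dz":11.5,"wx":0,"wy":0,"wz":0,"grip":0.5},{"dx":0.1,"dy":-0.1,"dz":12.5,"wx":0,"wy":0,"wz":0,"grip":0.5},{"dx":0.1,"dy":-0.1,"dz":12.5,"wx":0,"wy":0,"wz":0,"grip":0.5},{"dx":0.1,"dy":-0.1,"dz":12.5,"wx":0,"wy":0,"wz":0,"grip":0.5}])

```text
clock: 6.7
eef_pos: [0.5669, 0.1465, 0.2098]
tool_rot: [0.716, 0.698, 0.001, 0.0]
ft_force: [1.0, -0.4, -0.1]
grip_width: 0.0188
grasp_force: 58.8
```

Run:
```python
from h import *
move([.566,.1465,.139],-1.3)
rodinhand('ins1',('side',)); snap('wrist','ins1')
a=cv2.imread('pics/wrist_ins1.png'); b=cv2.imread('pics/side_ins1.png')[120:300,180:340]
cv2.imwrite('pics/ins1.png',np.hstack([a[120:440,200:440],cv2.resize(b,(284*1,320))]))
```

```text
t 6.7 pos [0.5669 0.1465 0.2098] shift cm [-0.   -0.11  7.08] w [ 0.002 -0.    -0.002] F [ 1.  -0.4 -0.1]
side 375 zmin 0.10357775013806347
  dz -0.09 lateral mid 0.95 w 15.0 front -7.4 nrm [-0.78  0.62]
  dz -0.06 lateral mid 1.03 w 15.2 front -7.6 nrm [-0.78  0.62]
  dz -0.03 lateral mid 0.66 w 14.7 front -7.2 nrm [-0.78  0.62]
```

View pics/ins1.png

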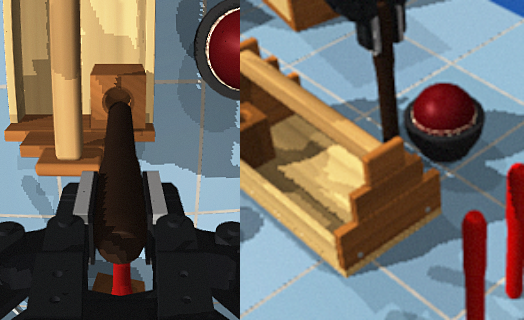

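The left half (wrist crop) shows the rod tip over bore b at (118,102). The right half (side crop) shows the rod hanging upright above the gable end. Inserting.

arm_command(increments=[{"dx":0,"dy":0,"dz":1,"wx":0,"wy":0,"wz":0,"grip":0.5},{"dx":0,"dy":0,"dz":2,"wx":0,"wy":0,"wz":0,"grip":0.5},{"dx":0,"dy":0,"dz":2.7,"wx":0,"wy":0,"wz":0,"grip":0.5},{"dx":0,"dy":0,"dz":3.4,"wx":0,"wy":0,"wz":0,"grip":0.5},{"dx":0,"dy":0,"dz":4,"wx":0,"wy":0,"wz":0,"grip":0.5},{"dx":0,"dy":0,"dz":4,"wx":0,"wy":0,"wz":0,"grip":0.5}])

```text
clock: 7.4
eef_pos: [0.5655, 0.147, 0.1671]
tool_rot: [0.715, 0.699, -0.001, -0.001]
ft_force: [0.1, 0.3, 0.0]
grip_width: 0.0187
grasp_force: 58.8
```

arm_command(increments=[{"dx":0,"dy":0,"dz":0.8,"wx":0,"wy":0,"wz":0,"grip":0.5},{"dx":0,"dy":0,"dz":1.6,"wx":0,"wy":0,"wz":0,"grip":0.5},{"dx":0,"dy":0,"dz":2.2,"wx":0,"wy":0,"wz":0,"grip":0.5},{"dx":0,"dy":0,"dz":2.6,"wx":0,"wy":0,"wz":0,"grip":0.5},{"dx":0,"dy":0,"dz":2.6,"wx":0,"wy":0,"wz":0,"grip":0.5},{"dx":0,"dy":0,"dz":2.6,"wx":0,"wy":0,"wz":0,"grip":0.5}])

```text
clock: 8.0
eef_pos: [0.5663, 0.1472, 0.1425]
tool_rot: [0.715, 0.699, -0.0, 0.0]
ft_force: [-0.2, 0.1, -0.2]
grip_width: 0.0185
grasp_force: 58.8
```

arm_command(increments=[{"dx":0,"dy":0,"dz":0.2,"wx":0,"wy":0,"wz":0,"grip":0.5},{"dx":0,"dy":0,"dz":0.25,"wx":0,"wy":0,"wz":0,"grip":0.5},{"dx":0,"dy":0,"dz":0.25,"wx":0,"wy":0,"wz":0,"grip":2.1},{"dx":0,"dy":0,"dz":0.25,"wx":0,"wy":0,"wz":0,"grip":2.6},{"dx":0,"dy":0,"dz":0.25,"wx":0,"wy":0,"wz":0,"grip":4},{"dx":0,"dy":0,"dz":0.25,"wx":0,"wy":0,"wz":0,"grip":5},{"dx":0,"dy":0,"dz":0.25,"wx":0,"wy":0,"wz":0,"grip":5}])

```text
clock: 8.7
eef_pos: [0.5663, 0.1471, 0.1401]
tool_rot: [0.715, 0.699, 0.0, 0.0]
ft_force: [0.3, 0.1, -0.3]
grip_width: 0.0503
grasp_force: 0.0
```

arm_command(increments=[{"dx":0,"dy":0,"dz":-2,"wx":0,"wy":0,"wz":0,"grip":6},{"dx":0,"dy":0,"dz":-5,"wx":0,"wy":0,"wz":0,"grip":8},{"dx":0,"dy":0,"dz":-9,"wx":0,"wy":0,"wz":0,"grip":8.5},{"dx":0,"dy":0,"dz":-13,"wx":0,"wy":0,"wz":0,"grip":8.5},{"dx":0,"dy":0,"dz":-17,"wx":0,"wy":0,"wz":0,"grip":8.5},{"dx":0,"dy":0,"dz":-19,"wx":0,"wy":0,"wz":0,"grip":8.5},{"dx":0,"dy":0,"dz":-19,"wx":0,"wy":0,"wz":0,"grip":8.5}])

```text
clock: 9.4
eef_pos: [0.5677, 0.1475, 0.3342]
tool_rot: [0.715, 0.699, 0.004, 0.002]
ft_force: [0.2, 1.0, -0.2]
grip_width: 0.085
grasp_force: 0.0
```

```bash
cat >> h.py <<'E'
def rods(tag,cx,cy,r=.035,n='top'):
    if n=='wrist': snap(n,tag); p,P,c=wcloud(tag)
    else: snap(n,tag); p,P,c=cloud(n,tag)
    z=P[...,2]; m=(hsv(p)[...,2]<70)&(np.hypot(P[...,0]-cx,P[...,1]-cy)<r)&(z>.1)&(z<.21)
    q=P[m]
    if len(q)<10: print(n,'none'); return
    zt=np.percentile(q[:,2],97); t=q[q[:,2]>zt-.004]; print(n,len(q),'ztop',zt.round(4),'disc',t.mean(0).round(4))
E
python3 - <<'E'
from h import *
for n in('side','wrist'): rods('r1',.5665,.148,n=n)
move([.5375,-.175,.33],-17.2)
E
```

```text
side 426 ztop 0.1845 disc [0.5634 0.1459 0.1835]
wrist 775 ztop 0.1842 disc [0.5658 0.1484 0.1829]
t 9.5 pos [0.5663 0.1471 0.3297] shift cm [-3.227e+01 -2.140e+00 -3.000e-02] w [ 0.    -0.     0.277] F [ 0.2  0.9 -0.8]
```

The first rod is home, with its top at z≈0.183 as it should be. Next is the second rod.

arm_command(increments=[{"dx":-4,"dy":-0.3,"dz":0,"wx":0,"wy":0,"wz":0.05,"grip":8.5},{"dx":-8,"dy":-0.5,"dz":0,"wx":0,"wy":0,"wz":0.1,"grip":8.5},{"dx":-12.5,"dy":-0.8,"dz":0,"wx":0,"wy":0,"wz":0.15,"grip":8.5},{"dx":-17,"dy":-1.1,"dz":0,"wx":0,"wy":0,"wz":0.2,"grip":8.5},{"dx":-21.5,"dy":-1.4,"dz":0,"wx":0,"wy":0,"wz":0.25,"grip":8.5},{"dx":-26,"dy":-1.7,"dz":0,"wx":0,"wy":0,"wz":0.277,"grip":8.5},{"dx":-30,"dy":-2,"dz":0,"wx":0,"wy":0,"wz":0.277,"grip":8.5},{"dx":-30,"dy":-2.1,"dz":0,"wx":0,"wy":0,"wz":0.277,"grip":8.5},{"dx":-30,"dy":-2.1,"dz":0,"wx":0,"wy":0,"wz":0.277,"grip":8.5}])

```text
clock: 10.4
eef_pos: [0.5373, -0.153, 0.3278]
tool_rot: [0.806, 0.593, -0.001, -0.002]
ft_force: [0.1, 0.4, -0.0]
grip_width: 0.0848
grasp_force: 0.0
```

Run:
```python
from h import *
rods('r2',.5375,-.175,n='wrist',r=.02)
move([.5375,-.175,.131],-17.2)
```

```text
wrist 697 ztop 0.1761 disc [ 0.538  -0.1748  0.1748]
t 10.45 pos [ 0.5377 -0.1521  0.3283] shift cm [-2.2   0.73 19.72] w [-0.003 -0.    -0.   ] F [-0.5  0.1  0. ]
```

arm_command(increments=[{"dx":-2.2,"dy":0.7,"dz":3,"wx":0,"wy":0,"wz":0,"grip":8.5},{"dx":-2.2,"dy":0.7,"dz":7,"wx":0,"wy":0,"wz":0,"grip":8.5},{"dx":-2.2,"dy":0.7,"dz":11,"wx":0,"wy":0,"wz":0,"grip":8.5},{"dx":-2.2,"dy":0.7,"dz":14,"wx":0,"wy":0,"wz":0,"grip":8.5},{"dx":-2.2,"dy":0.7,"dz":14,"wx":0,"wy":0,"wz":0,"grip":8.5},{"dx":-2.2,"dy":0.7,"dz":14,"wx":0,"wy":0,"wz":0,"grip":8.5}])

```text
clock: 11.05
eef_pos: [0.5386, -0.174, 0.19]
tool_rot: [0.804, 0.594, -0.0, -0.001]
ft_force: [-0.5, -0.3, 1.1]
grip_width: 0.0852
grasp_force: 0.0
```

Run:
```python
from h import *
move([.5377,-.1752,.131],-17.2)
```

```text
t 11.05 pos [ 0.5386 -0.174   0.19  ] shift cm [-0.14 -0.04  5.9 ] w [-0.001 -0.     0.002] F [-0.5 -0.3  1.1]
```

arm_command(increments=[{"dx":-0.1,"dy":0,"dz":2.5,"wx":0,"wy":0,"wz":0,"grip":8.5},{"dx":-0.1,"dy":0,"dz":5,"wx":0,"wy":0,"wz":0,"grip":8.5},{"dx":-0.1,"dy":0,"dz":5.9,"wx":0,"wy":0,"wz":0,"grip":8.5},{"dx":-0.1,"dy":0,"dz":5.9,"wx":0,"wy":0,"wz":0,"grip":8.5},{"dx":-0.1,"dy":0,"dz":5.9,"wx":0,"wy":0,"wz":0,"grip":4},{"dx":-0.1,"dy":0,"dz":5.9,"wx":0,"wy":0,"wz":0,"grip":2.5},{"dx":-0.1,"dy":0,"dz":5.9,"wx":0,"wy":0,"wz":0,"grip":1},{"dx":-0.1,"dy":0,"dz":5.9,"wx":0,"wy":0,"wz":0,"grip":0.5},{"dx":-0.1,"dy":0,"dz":5.9,"wx":0,"wy":0,"wz":0,"grip":0.5},{"dx":-0.1,"dy":0,"dz":5.9,"wx":0,"wy":0,"wz":0,"grip":0.5}])

```text
clock: 12.05
eef_pos: [0.5383, -0.1764, 0.1318]
tool_rot: [0.805, 0.593, 0.0, 0.0]
ft_force: [-2.4, 1.6, 4.7]
grip_width: 0.0186
grasp_force: 58.5
```

arm_command(increments=[{"dx":0,"dy":0,"dz":-2,"wx":0,"wy":0,"wz":0,"grip":0.5},{"dx":0,"dy":0,"dz":-4,"wx":0,"wy":0,"wz":0,"grip":0.5},{"dx":0,"dy":0,"dz":-7,"wx":0,"wy":0,"wz":0,"grip":0.5},{"dx":0,"dy":0,"dz":-10,"wx":0,"wy":0,"wz":0,"grip":0.5},{"dx":0,"dy":0,"dz":-14,"wx":0,"wy":0,"wz":0,"grip":0.5},{"dx":0,"dy":0,"dz":-18,"wx":0,"wy":0,"wz":0,"grip":0.5},{"dx":0,"dy":0,"dz":-21,"wx":0,"wy":0,"wz":0,"grip":0.5},{"dx":0,"dy":0,"dz":-21,"wx":0,"wy":0,"wz":0,"grip":0.5},{"dx":0,"dy":0,"dz":-21,"wx":0,"wy":0,"wz":0,"grip":0.5}])

```text
clock: 12.95
eef_pos: [0.5386, -0.1765, 0.3412]
tool_rot: [0.805, 0.594, 0.0, 0.0]
ft_force: [0.8, 0.1, -1.6]
grip_width: 0.0185
grasp_force: 58.8
```

Run:
```python
from h import *
rodinhand('lift2',('side',)); move([.5025,.3258,.341],-1.3)
```

```text
side 935 zmin 0.22174508623459938
  dz -0.11 lateral mid 0.74 w 15.2 front -7.8 nrm [-0.44  0.9 ]
  dz -0.09 lateral mid 0.69 w 15.2 front -7.9 nrm [-0.44  0.9 ]
  dz -0.06 lateral mid 0.81 w 15.4 front -7.5 nrm [-0.44  0.9 ]
  dz -0.03 lateral mid 1.01 w 16.3 front -8.2 nrm [-0.44  0.9 ]
t 13.0 pos [ 0.538  -0.1763  0.3399] shift cm [ 46.92 -18.23  -0.08] w [-0.002 -0.    -0.277] F [-0.7  0.6 -1. ]
```

arm_command(increments=[{"dx":3,"dy":-1.2,"dz":0,"wx":0,"wy":0,"wz":0,"grip":0.5},{"dx":7,"dy":-2.7,"dz":0,"wx":0,"wy":0,"wz":0,"grip":0.5},{"dx":11,"dy":-4.3,"dz":0,"wx":0,"wy":0,"wz":0,"grip":0.5},{"dx":15,"dy":-5.8,"dz":0,"wx":0,"wy":0,"wz":0,"grip":0.5},{"dx":19,"dy":-7.4,"dz":0,"wx":0,"wy":0,"wz":0,"grip":0.5},{"dx":23,"dy":-9,"dz":0,"wx":0,"wy":0,"wz":0,"grip":0.5},{"dx":27,"dy":-10.5,"dz":0,"wx":0,"wy":0,"wz":0,"grip":0.5}])

```text
clock: 13.7
eef_pos: [0.5164, 0.1141, 0.3388]
tool_rot: [0.805, 0.593, -0.002, -0.001]
ft_force: [0.3, 0.7, -0.4]
grip_width: 0.0184
grasp_force: 58.8
```

arm_command(increments=[{"dx":4,"dy":-1.5,"dz":0,"wx":0,"wy":0,"wz":-0.05,"grip":0.5},{"dx":8,"dy":-3.1,"dz":0,"wx":0,"wy":0,"wz":-0.1,"grip":0.5},{"dx":12,"dy":-4.7,"dz":0,"wx":0,"wy":0,"wz":-0.16,"grip":0.5},{"dx":16,"dy":-6.2,"dz":0,"wx":0,"wy":0,"wz":-0.22,"grip":0.5},{"dx":19,"dy":-7.4,"dz":0,"wx":0,"wy":0,"wz":-0.277,"grip":0.5},{"dx":19.8,"dy":-7.7,"dz":0,"wx":0,"wy":0,"wz":-0.277,"grip":0.5},{"dx":19.8,"dy":-7.7,"dz":0,"wx":0,"wy":0,"wz":-0.277,"grip":0.5},{"dx":19.8,"dy":-7.7,"dz":0,"wx":0,"wy":0,"wz":-0.277,"grip":0.5}])

```text
clock: 14.5
eef_pos: [0.5025, 0.3235, 0.3399]
tool_rot: [0.716, 0.699, -0.001, 0.0]
ft_force: [-0.4, -0.4, 0.1]
grip_width: 0.0184
grasp_force: 58.8
```

Run:
```python
from h import *
move([.5023,.3247,.21],-1.3)
```

```text
t 14.5 pos [0.5025 0.3235 0.3399] shift cm [ 0.15 -0.   12.99] w [-0.002  0.002 -0.001] F [-0.4 -0.4  0.1]
```

arm_command(increments=[{"dx":0.1,"dy":0,"dz":3,"wx":0,"wy":0,"wz":0,"grip":0.5},{"dx":0.1,"dy":0,"dz":6,"wx":0,"wy":0,"wz":0,"grip":0.5},{"dx":0.1,"dy":0,"dz":9,"wx":0,"wy":0,"wz":0,"grip":0.5},{"dx":0.1,"dy":0,"dz":11.5,"wx":0,"wy":0,"wz":0,"grip":0.5},{"dx":0.1,"dy":0,"dz":13,"wx":0,"wy":0,"wz":0,"grip":0.5},{"dx":0.1,"dy":0,"dz":13,"wx":0,"wy":0,"wz":0,"grip":0.5},{"dx":0.1,"dy":0,"dz":13,"wx":0,"wy":0,"wz":0,"grip":0.5}])

```text
clock: 15.2
eef_pos: [0.5031, 0.3241, 0.2116]
tool_rot: [0.716, 0.698, -0.0, 0.0]
ft_force: [0.9, 0.1, -0.7]
grip_width: 0.0186
grasp_force: 58.7
```

Run:
```python
from h import *
move([.5023,.3247,.139],-1.3)
rodinhand('ins2',('side',)); snap('wrist','ins2')
a=cv2.imread('pics/wrist_ins2.png'); b=cv2.imread('pics/side_ins2.png')[60:240,100:280]
cv2.imwrite('pics/ins2.png',np.hstack([a[120:440,200:440],cv2.resize(b,(320,320))]))
```

```text
t 15.2 pos [0.5031 0.3241 0.2116] shift cm [ 0.06 -0.08  7.26] w [ 0.     0.    -0.003] F [ 0.9  0.1 -0.7]
side 450 zmin 0.07238996264418118
  dz -0.11 lateral mid 1.12 w 16.7 front -6.8 nrm [-0.89  0.45]
  dz -0.09 lateral mid 0.22 w 14.7 front -8.2 nrm [-0.89  0.45]
  dz -0.06 lateral mid 0.16 w 15.3 front -7.5 nrm [-0.89  0.45]
  dz -0.03 lateral mid 0.46 w 15.7 front -7.6 nrm [-0.89  0.45]
```

View pics/ins2.png

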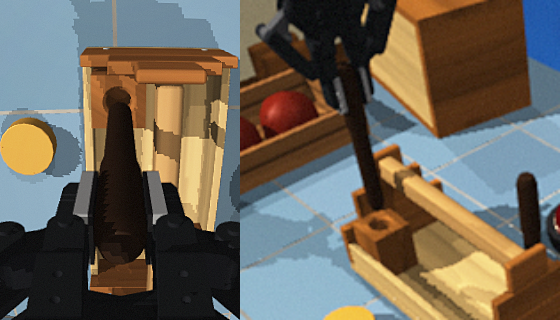

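Run:
```python
from h import *
p,d,c=load('side','ins2'); f=240/np.tan(np.radians(c['fovy'])/2); V=c['view']
def pr(X): q=V[:3,:3]@np.array(X)+V[:3,3]; return np.array([c['cx']+f*q[0]/-q[2], c['cy']-f*q[1]/-q[2]])
img=p[:,:,::-1].copy()
x0,y0=150,130
b=cv2.resize(img[y0:y0+90,x0:x0+120],None,fx=6,fy=6,interpolation=cv2.INTER_CUBIC)
for X,col in (((.5025,.3258,.068),(0,255,0)),((.5025,.3255,.0903),(255,0,0)),((.5045,.303,.068),(0,255,255))):
    u=((pr(X)-[x0,y0])*6+3).astype(int); cv2.drawMarker(b,tuple(int(k) for k in u),col,0,16,2); print(X,pr(X))
cv2.imwrite('pics/z2.png',b)
```

```text
(0.5025, 0.3258, 0.068) [178.91197894 185.64923629]
(0.5025, 0.3255, 0.0903) [176.63159559 176.39625074]
(0.5045, 0.303, 0.068) [186.78741761 190.30254215]
```

View pics/z2.png

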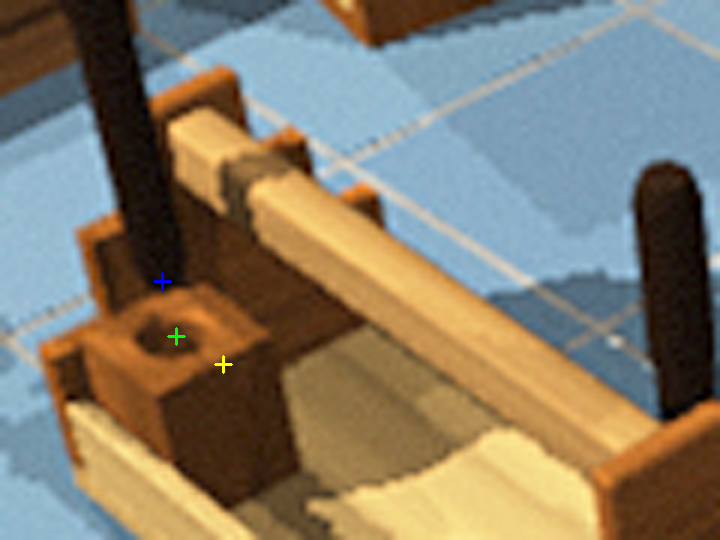

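The zoomed side view shows bore a at crop (172,336), right on the predicted green mark. The rod foot sits on the blue mark directly above it, so they are aligned. Inserting.

arm_command(increments=[{"dx":0.05,"dy":-0.1,"dz":1,"wx":0,"wy":0,"wz":0,"grip":0.5},{"dx":0.05,"dy":-0.1,"dz":2,"wx":0,"wy":0,"wz":0,"grip":0.5},{"dx":0.05,"dy":-0.1,"dz":2.7,"wx":0,"wy":0,"wz":0,"grip":0.5},{"dx":0.05,"dy":-0.1,"dz":3.4,"wx":0,"wy":0,"wz":0,"grip":0.5},{"dx":0.05,"dy":-0.1,"dz":4,"wx":0,"wy":0,"wz":0,"grip":0.5},{"dx":0.05,"dy":-0.1,"dz":4,"wx":0,"wy":0,"wz":0,"grip":0.5}])

```text
clock: 15.9
eef_pos: [0.5011, 0.3257, 0.1696]
tool_rot: [0.715, 0.699, -0.001, -0.0]
ft_force: [-0.0, -0.1, -0.4]
grip_width: 0.0184
grasp_force: 58.7
```

arm_command(increments=[{"dx":0,"dy":0,"dz":0.8,"wx":0,"wy":0,"wz":0,"grip":0.5},{"dx":0,"dy":0,"dz":1.6,"wx":0,"wy":0,"wz":0,"grip":0.5},{"dx":0,"dy":0,"dz":2.3,"wx":0,"wy":0,"wz":0,"grip":0.5},{"dx":0,"dy":0,"dz":2.8,"wx":0,"wy":0,"wz":0,"grip":0.5},{"dx":0,"dy":0,"dz":2.8,"wx":0,"wy":0,"wz":0,"grip":0.5},{"dx":0,"dy":0,"dz":2.8,"wx":0,"wy":0,"wz":0,"grip":0.5}])

```text
clock: 16.5
eef_pos: [0.5017, 0.326, 0.1429]
tool_rot: [0.715, 0.699, -0.0, -0.0]
ft_force: [-0.1, -0.2, -1.1]
grip_width: 0.0187
grasp_force: 58.7
```

arm_command(increments=[{"dx":0,"dy":0,"dz":0.2,"wx":0,"wy":0,"wz":0,"grip":0.5},{"dx":0,"dy":0,"dz":0.25,"wx":0,"wy":0,"wz":0,"grip":0.5},{"dx":0,"dy":0,"dz":0.25,"wx":0,"wy":0,"wz":0,"grip":2.1},{"dx":0,"dy":0,"dz":0.25,"wx":0,"wy":0,"wz":0,"grip":2.6},{"dx":0,"dy":0,"dz":0.25,"wx":0,"wy":0,"wz":0,"grip":4},{"dx":0,"dy":0,"dz":0.25,"wx":0,"wy":0,"wz":0,"grip":5},{"dx":0,"dy":0,"dz":0.25,"wx":0,"wy":0,"wz":0,"grip":5}])

```text
clock: 17.2
eef_pos: [0.5017, 0.3261, 0.1406]
tool_rot: [0.715, 0.699, 0.0, 0.0]
ft_force: [0.8, -0.0, -0.6]
grip_width: 0.05
grasp_force: 0.0
```

arm_command(increments=[{"dx":0,"dy":0,"dz":-2,"wx":0,"wy":0,"wz":0,"grip":6},{"dx":0,"dy":0,"dz":-5,"wx":0,"wy":0,"wz":0,"grip":8},{"dx":0,"dy":0,"dz":-9,"wx":0,"wy":0,"wz":0,"grip":8.5},{"dx":0,"dy":0,"dz":-13,"wx":0,"wy":0,"wz":0,"grip":8.5},{"dx":0,"dy":0,"dz":-16,"wx":0,"wy":0,"wz":0,"grip":8.5},{"dx":0,"dy":0,"dz":-17,"wx":0,"wy":0,"wz":0,"grip":8.5},{"dx":0,"dy":0,"dz":-17,"wx":0,"wy":0,"wz":0,"grip":8.5}])

```text
clock: 17.9
eef_pos: [0.5024, 0.3265, 0.3121]
tool_rot: [0.715, 0.699, 0.002, 0.0]
ft_force: [0.3, 0.7, -0.5]
grip_width: 0.0847
grasp_force: 0.0
```

Run:
```python
from h import *
for n in('side','wrist'):
    rods('r3',.5665,.148,n=n); rods('r3b',.5025,.3258,n=n)
p,P,c=wcloud('r3'); z=P[...,2]
m=(z>.118)&(z<.135)&(P[...,1]>.16)&(P[...,1]<.31)&(abs(P[...,0]-.534)<.02)
q=P[m]; k=np.polyfit(q[:,1],q[:,0],1); r=cv2.minAreaRect((q[:,:2]*1000).astype(np.float32))
print('handle',r,np.median(q[:,2]),'x at .237',np.polyval(k,.237),k[0])
q=P[(z>.118)&(z<.14)&(abs(P[...,0]-.534)<.03)&(abs(P[...,1]-.237)<.15)]; print('yrange',np.percentile(q[:,1],[.3,99.7]))
move([.5345,.237,.2],-1.3)
```

```text
side 427 ztop 0.1842 disc [0.5639 0.1457 0.183 ]
side 444 ztop 0.1843 disc [0.4998 0.3244 0.1832]
wrist 1070 ztop 0.1835 disc [0.5653 0.15   0.1825]
wrist 838 ztop 0.1842 disc [0.5011 0.3274 0.1829]
handle ((534.14013671875, 235.12588500976562), (150.06854248046875, 19.023000717163086), 88.5671157836914) 0.12388878430915268 x at .237 0.5336342755299501 0.024496065004499894
yrange [0.11473422 0.36219231]
t 18.1 pos [0.501  0.3256 0.3081] shift cm [-8.75  3.59 10.82] w [-0.004  0.002 -0.   ] F [-0.7  0.4 -0.2]
```

arm_command(increments=[{"dx":-4,"dy":1.5,"dz":0,"wx":0,"wy":0,"wz":0,"grip":8.5},{"dx":-7.5,"dy":3,"dz":2,"wx":0,"wy":0,"wz":0,"grip":8.5},{"dx":-8.7,"dy":3.6,"dz":6,"wx":0,"wy":0,"wz":0,"grip":8.5},{"dx":-8.7,"dy":3.6,"dz":10,"wx":0,"wy":0,"wz":0,"grip":8.5},{"dx":-8.7,"dy":3.6,"dz":11,"wx":0,"wy":0,"wz":0,"grip":8.5},{"dx":-8.7,"dy":3.6,"dz":11,"wx":0,"wy":0,"wz":0,"grip":8.5},{"dx":-8.7,"dy":3.6,"dz":11,"wx":0,"wy":0,"wz":0,"grip":8.5}])

```text
clock: 18.8
eef_pos: [0.5362, 0.239, 0.2017]
tool_rot: [0.715, 0.699, 0.001, 0.0]
ft_force: [-0.3, 0.2, 1.0]
grip_width: 0.0852
grasp_force: 0.0
```

Run:
```python
from h import *
move([.534,.2375,.092],-1.35)
```

```text
t 18.8 pos [0.5362 0.239  0.2017] shift cm [-0.16 -0.23 10.97] w [ 0.001 -0.001  0.001] F [-0.3  0.2  1. ]
```

arm_command(increments=[{"dx":-0.1,"dy":-0.15,"dz":3,"wx":0,"wy":0,"wz":0,"grip":8.5},{"dx":-0.1,"dy":-0.15,"dz":6,"wx":0,"wy":0,"wz":0,"grip":8.5},{"dx":-0.1,"dy":-0.15,"dz":9,"wx":0,"wy":0,"wz":0,"grip":8.5},{"dx":-0.1,"dy":-0.15,"dz":10.7,"wx":0,"wy":0,"wz":0,"grip":8.5},{"dx":-0.1,"dy":-0.15,"dz":11,"wx":0,"wy":0,"wz":0,"grip":8.5},{"dx":-0.1,"dy":-0.15,"dz":11,"wx":0,"wy":0,"wz":0,"grip":8.5}])

```text
clock: 19.4
eef_pos: [0.5353, 0.2382, 0.0921]
tool_rot: [0.715, 0.699, 0.001, 0.0]
ft_force: [0.1, -0.8, -0.2]
grip_width: 0.0848
grasp_force: 0.0
```

arm_command(increments=[{"dx":0,"dy":0,"dz":0,"wx":0,"wy":0,"wz":0,"grip":5},{"dx":0,"dy":0,"dz":0,"wx":0,"wy":0,"wz":0,"grip":3},{"dx":0,"dy":0,"dz":0,"wx":0,"wy":0,"wz":0,"grip":2},{"dx":0,"dy":0,"dz":0,"wx":0,"wy":0,"wz":0,"grip":1},{"dx":0,"dy":0,"dz":0,"wx":0,"wy":0,"wz":0,"grip":0.3},{"dx":0,"dy":0,"dz":0,"wx":0,"wy":0,"wz":0,"grip":0.3},{"dx":0,"dy":0,"dz":0,"wx":0,"wy":0,"wz":0,"grip":0.3}])

```text
clock: 20.1
eef_pos: [0.5345, 0.2374, 0.0911]
tool_rot: [0.715, 0.699, 0.0, 0.0]
ft_force: [-1.0, -0.8, 4.0]
grip_width: 0.017
grasp_force: 60.0
```

Gripped on the handle. Lifting gently.

arm_command(increments=[{"dx":0,"dy":0,"dz":-0.3,"wx":0,"wy":0,"wz":0,"grip":0.3},{"dx":0,"dy":0,"dz":-1,"wx":0,"wy":0,"wz":0,"grip":0.3},{"dx":0,"dy":0,"dz":-2,"wx":0,"wy":0,"wz":0,"grip":0.3},{"dx":0,"dy":0,"dz":-3.2,"wx":0,"wy":0,"wz":0,"grip":0.3},{"dx":0,"dy":0,"dz":-4.4,"wx":0,"wy":0,"wz":0,"grip":0.3},{"dx":0,"dy":0,"dz":-5.6,"wx":0,"wy":0,"wz":0,"grip":0.3},{"dx":0,"dy":0,"dz":-6.8,"wx":0,"wy":0,"wz":0,"grip":0.3},{"dx":0,"dy":0,"dz":-8,"wx":0,"wy":0,"wz":0,"grip":0.3},{"dx":0,"dy":0,"dz":-9,"wx":0,"wy":0,"wz":0,"grip":0.3},{"dx":0,"dy":0,"dz":-9.8,"wx":0,"wy":0,"wz":0,"grip":0.3}])

```text
clock: 21.1
eef_pos: [0.5344, 0.2374, 0.1898]
tool_rot: [0.715, 0.699, 0.0, 0.0]
ft_force: [0.4, -0.3, -5.9]
grip_width: 0.017
grasp_force: 58.7
```

arm_command(increments=[{"dx":0,"dy":0,"dz":-0.2,"wx":0,"wy":0,"wz":0,"grip":0.3},{"dx":0,"dy":0,"dz":-0.2,"wx":0,"wy":0,"wz":0,"grip":0.3},{"dx":0,"dy":0,"dz":-0.2,"wx":0,"wy":0,"wz":0,"grip":0.3},{"dx":0,"dy":0,"dz":-0.2,"wx":0,"wy":0,"wz":0,"grip":0.3},{"dx":0,"dy":0,"dz":-0.2,"wx":0,"wy":0,"wz":0,"grip":0.3},{"dx":0,"dy":0,"dz":-0.2,"wx":0,"wy":0,"wz":0,"grip":0.3}])

```text
clock: 21.7
eef_pos: [0.534, 0.2372, 0.1902]
tool_rot: [0.715, 0.699, -0.0, -0.0]
ft_force: [0.2, 0.2, -5.9]
grip_width: 0.0173
grasp_force: 58.8
```

Run:
```python
from h import *
o=monitor.get_obs(); print(o['clock'],o['eef_pos'],o['ft_force'],o['grip_width'])
snap('side','end'); p,P,c=cloud('side','end'); z=P[...,2]
h=hsv(p)
# handle top slope along y, rods tops
m=(z>.215)&(z<.235)&(abs(P[...,0]-.535)<.03)&(abs(P[...,1]-.237)<.1)&(h[...,2]>90); q=P[m]
print('handle',len(q),np.median(q[:,2]),'dz/dy',np.polyfit(q[:,1],q[:,2],1)[0])
for x,y in((.5665,.148),(.5025,.3258)):
    q=P[(h[...,2]<70)&(np.hypot(P[...,0]-x,P[...,1]-y)<.03)&(z<.32)&(z>.2)]; print(len(q),np.percentile(q[:,2],97))
```

```text
21.7 [0.53401089 0.23718726 0.19015636] [ 0.21317498  0.24054507 -5.89757578] 0.01725183242120934
handle 558 0.22391867563067872 dz/dy 0.011671327679011374
537 0.283376545213434
547 0.28281144171442135
```

View pics/side_end.png

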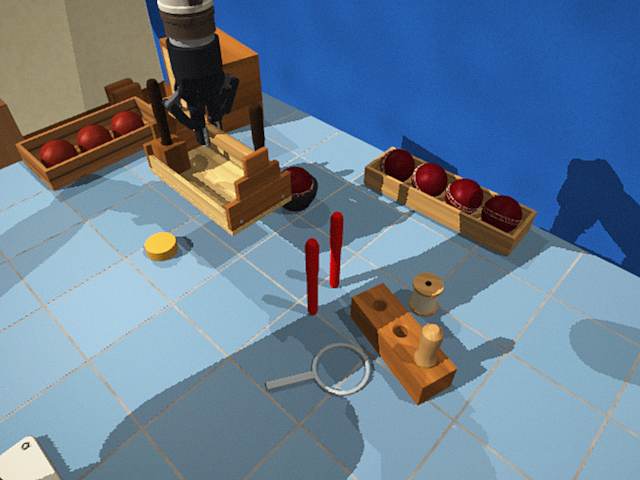

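The tote hangs level at columns 145–292, rows 125–232, about 0.10 m up. Both rods are in their sockets at (155,110) and (257,130), and everything else is in place. Handing in.

```bash
python3 -c "
from workcell import job
print(job.job_done())"
```

```text
the job is handed in; nothing more can be done
None
```

Both burnishers stand fully home in the tote's sockets, and the tote is held level by the middle of its handle about 10 cm above the tiles; the job is handed in at about 22 s of the 72 s limit (no verdict was returned).

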